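# Spacer ring on, then poise the cranked lever level over its fixture

## Robot

A 6-joint arm with a two-finger parallel gripper is mounted at the origin on a cart in front of the work surface, level with it; the furniture and walls round the work are solid. World frame = base frame: x ahead of the robot, y to its left, z up, the work surface at z = 0. Lengths are in m, angles in rad, forces in N, time in s.
With the tool pointing down it reaches from about 0.35 to 0.775 m from the base axis. Payload 7.3 kg.
Tool frame: the origin (TCP) lies on the mounting face of the last link; the fingertips stand 178 mm ahead of it and the grasp point (between the pads) lies 159 mm ahead of it (robot.tcp_to_tips is the distance from the TCP to the fingertips, in m); z points along the fingers, y is the direction in which the jaws open and shut (so a half turn about z gives the same grasp; the last joint's range is limited). The gripper opens to 92 mm and grips with 3 to 60 N. Pads are 19 mm wide; open, the fingers measure 130 mm over their backs; the gripper's body (75 mm by 190 mm) begins 47 mm behind the grasp point.
Start: joints at [-1.316, 0.342, 1.524, -0, 1.275, -0.146], TCP at [0.205, -0.483, 0.405] pointing down, gripper open.
Joint ranges: [-2.53, 2.53], [-0.77, 2.02], [0.04, 2.7], [-1, 4.14], [0.28, 2.66], [-3.11, 3.11]. Speed limits (rad/s): [2.57, 2.57, 3.14, 3.14, 3.14, 3.14].

## Interface

Orientations are given as [roll, pitch, yaw] about the fixed x, y, z axes, in that order (R = Rz(yaw) Ry(pitch) Rx(roll)).
In Python, from cell import robot, viewer gives the robot as it stands.
- The arm moves only by the shell command python3 -m creep 'ROWS' [OPENING] [FORCE]. ROWS is JSON, a list that holds one entry, the list of rows, each a list of 6 numbers: the shift along the world's x, y, z in mm, then the turn, a rotation vector about the world's x, y, z in degrees. A call has 1 to 5 rows; each row shifts and turns the pose as measured when the row begins; what a row does not reach is not made up. A row lasts 1/12 s, in which the tool goes at most 41.7 mm and 7.16 degrees, less where a joint would pass 70% of its speed; a pose out of reach is approached as far as the arm can. A call with a gripper value outside its range is refused whole. OPENING is the closure, from -1 (fully open) to 1 (shut), set as the call begins (- or left out, the last holds). The fingers move at their own pace and stop on an object; FORCE is the grip in N (left out, the last holds). Time passes only in rows, so rows that do not move let the fingers close. It gives the time, the measured TCP pose, the force and the opening at its end, in the units of the state.
- robot.observe(): the state, without advancing time (a new reading comes with each control period).
- viewer.read_camera(name): name is "side" or "top" or "wrist"; returns the picture (480x640x3 uint8, blue, green, red); there is no depth.
- viewer.camera_model(name): a dict with "fx", "fy", "cx", "cy" (pixels), "pose" (4x4, takes a point from camera to world coordinates); the wrist camera has in their place "mount" (4x4, takes a point from camera to tool coordinates, whose origin is the TCP and whose axes are the flange's). Camera axes: x right, y up, looking along -z (the intrinsics and any distortion apply to the point x, -y, -z); pixel columns grow to the right and rows downward; lengths in m; the calibration is good to about 2 mm. A picture is of the moment at which its call begins: read the wrist's pose just before it. camera_model takes no time and is no camera call.
- robot.hand_in(): hands the job in, once; it reports no verdict.
The state is a dict: "time": time; "qpos": joint angles; "qvel": joint speeds; "joint_efforts": joint torques, N m; "tool_pos": TCP position; "tool_rot": TCP orientation; "contact_force": force on the tool from outside, world axes, zero at the start; "torque": the same for the moment, N m; "opening": finger opening in m.
Only numpy, scipy, OpenCV 4.12 (cv2) and the standard library are available. Lean on these libraries where they do the work, as an engineer would, in place of code of your own. Each camera call takes 0.05 s, during which the arm holds its last target. There are 200 camera calls.

## Task

Drop the loose steel spacer ring over the thicker post of the two-post fixture so that it lies flat on the plate, and let go of it. Then lift the cast cranked lever from the bench by its balance point and finish holding it there: level and still, about 3 cm above the tips of the posts, its big hub bore straight above the thick post and its small boss bore straight above the thin one, touching nothing but the gripper. Do not put it down or let go at the end, and leave the steel block, the small turned part and the drilled plate beside the work where they are.

Things in the scene. Friction and masses are not known exactly. Their poses are not given: they have to be found in the camera images.
- ring_steel: loose bright steel spacer ring, 42 mm outside, about 27 mm bore (its collider clears a round of 26 mm), 12 mm high, 50 g, lying flat on the bench between the lever and the fixture. Origin: centre of its underside.
- lever: loose dark cast cranked lever, 190 mm long, 0.4 to 0.72 kg (grip firmly), lying flat on the bench: heavy round hub (48 mm across, 34 high, 20 bore) at one end, small boss (30 mm across, 28 high, 14 bore) at the other, bores 150 mm apart, joined by an arm 16 mm wide, 8 to 26 mm above the underside. Origin: on the underside plane midway between the bores; x points from hub to boss, z up.
- lever_balance (a point): balance point of the lever: on the centre line of the straight arm between hub and elbow, 48 mm from the hub's bore axis along the arm (24 mm outside the hub's rim), 17 mm above the underside, which is mid height of the arm. Axes as lever. Grip across the arm's 16 mm width here: from hub to elbow the arm runs 0.187 rad from the lever's x towards +y.
- lever_hub (a point): centre of the hub's bore in the lever's underside plane. Axes as lever.
- lever_boss (a point): centre of the small boss's bore in the lever's underside plane. Axes as lever.
- fixture: fixed flat aluminium plate, 206 x 64 x 14 mm, with two upright steel posts on its long centre line, 150 mm apart, whose tips are both 52 mm above the bench. Origin: centre of its underside; x points from the thick post to the thin post, z up. Lever and fixture may swap sides (one left, one right of the robot); both lie roughly crosswise, hub and thick post to the robot's right.
- thick_post_tip (a point): top centre of the thick post: 22 mm diameter for the lowest 8 mm above the plate, narrowing to 16 mm at 12 mm and up, pointed end; it stands 38 mm above the plate's top.
- thin_post_tip (a point): top centre of the thin post: 10 mm diameter above a shoulder of 28 mm diameter and 12 mm height; its tip stands 38 mm above the plate's top.
- jig_plate_1: bystander: flat metal plate with four holes, 73 x 88 x 10 mm, at the bench's right. Leave it.
- gauge_block: bystander: plain grey steel block, 40 x 43 x 20 mm, at the right of the work. Leave it.
- turned_part: bystander: small stepped brass-coloured turned part, 20 mm across, 26 mm high, standing at the left of the work. Leave it.

How it is judged:
On the way, in this order (a step that is already met when the one before it is completed fails the run):
1. the spacer ring lies flat on the plate round the thick post, let go, while the lever is still on the bench (horizontal distance between ring_steel and thick_post_tip below 0.005 m and z of ring_steel in the frame of fixture below 0.0165 m and contact force between the fingers and ring_steel below 0.1 N and height (world z) of lever below 0.01 m), for 0.2 s.
2. the lever is lifted clear of the bench in the gripper (height (world z) of each of lever_hub, lever_boss above 0.04 m and contact force between the fingers and lever above 1 N), for 0.2 s.
At the end, for the whole second after the job is handed in: The gripper holds the lever within 20 mm of its balance point, still and level (within 0.08 rad), both bores within 8 mm sideways of the axes of their posts and 10 to 60 mm above the tips, the lever touching neither fixture nor ring; the ring lies flat on the plate round the thick post (horizontal distance between lever_hub and thick_post_tip below 0.008 m and horizontal distance between lever_boss and thin_post_tip below 0.008 m and z of lever_hub in the frame of thick_post_tip between 0.01 and 0.06 m and z of lever_boss in the frame of thin_post_tip between 0.01 and 0.06 m and angle between lever's own z axis and vertical below 0.08 rad and horizontal distance between the grasp point and lever_balance below 0.02 m and contact force between the fingers and lever above 1 N and contact force between lever and fixture below 0.1 N and contact force between lever and ring_steel below 0.1 N and linear speed of lever below 0.02 m/s and angular speed of lever below 0.1 rad/s and horizontal distance between ring_steel and thick_post_tip below 0.005 m and z of ring_steel in the frame of fixture below 0.0165 m); the arm keeps its last pose, push and grip.
It fails at once if the steel block is moved more than 2 cm (distance of gauge_block from where it was at the start of the episode above 0.02 m).
It fails at once if the turned part is moved more than 2 cm (distance of turned_part from where it was at the start of the episode above 0.02 m).
It fails at once if the drilled plate is moved more than 2 cm (distance of jig_plate_1 from where it was at the start of the episode above 0.02 m).
It also fails if it takes over 62 s, if anything falls off the work surface, if the arm or the gripper's body presses on something with over 40 N, if the wrist force passes 120 N, or if a joint passes its speed limit or range.

## Working session

There is one attempt and no reset: what is moved stays moved. The work goes in short steps, Python scripts to look and compute and a shell command to move; the robot and the scene stay as the last step left them, time stands still between calls to the robot, and variables do not carry over. Pictures are saved under pics/ and viewed, about 8 in all and at most 12, crops included, and the job is handed in when it is done.

```bash
mkdir -p pics; ls; cat > h.py <<'E'
import numpy as np, cv2
from cell import robot, viewer
from scipy.spatial.transform import Rotation as R
def T():
    s=robot.observe(); M=np.eye(4); r=s["tool_rot"]
    M[:3,:3]=R.from_euler('xyz',r).as_matrix(); M[:3,3]=s["tool_pos"]; return M
def shot(name,fn=None):
    M=T(); m=viewer.camera_model(name); im=viewer.read_camera(name)
    P=np.array(m["pose"]) if "pose" in m else M@np.array(m["mount"])
    if fn: cv2.imwrite(fn,im)
    np.savez(f"{name}.npz",P=P,k=[m["fx"],m["fy"],m["cx"],m["cy"]],im=im); return im
def ray(name,uv,z):
    d=np.load(f"{name}.npz"); P=d["P"]; fx,fy,cx,cy=d["k"]
    v=P[:3,:3]@np.array([(uv[0]-cx)/fx,-(uv[1]-cy)/fy,-1.]); o=P[:3,3]
    return o+v*(z-o[2])/v[2]
def proj(name,p):
    d=np.load(f"{name}.npz"); P=d["P"]; fx,fy,cx,cy=d["k"]
    c=P[:3,:3].T@(np.array(p)-P[:3,3]); return np.array([cx+fx*c[0]/-c[2],cy-fy*c[1]/-c[2]])
E
python3 - <<'E'
from h import *
print(robot.observe()); 
for n in("top","side","wrist"): m=viewer.camera_model(n); print({k:np.round(v,3) if not isinstance(v,(str,dict)) else v for k,v in m.items()})
shot("top","pics/top1.png"); shot("wrist","pics/w1.png")
E
```

```text
pics
{'time': 0.0, 'qpos': array([-1.31600207e+00,  3.42736414e-01,  1.52501599e+00, -4.82391131e-05,
        1.27540023e+00, -1.45996274e-01]), 'qvel': array([-0.00049212, -0.00098052,  0.00201715,  0.00059497,  0.00111663,
       -0.00123235]), 'joint_efforts': array([ 2.44414550e-03, -4.31234765e+01, -2.44215578e+01,  7.20574474e-02,
        5.58462983e-02, -1.17545346e-04]), 'tool_pos': array([ 0.20480904, -0.48325752,  0.404038  ]), 'tool_rot': array([-3.14004256e+00, -1.81305779e-04,  4.00804468e-01]), 'contact_force': array([-0.40358173, -0.098614  ,  0.45441979]), 'torque': array([-0.01377837,  0.05685206, -0.03538063]), 'opening': 0.09179858058182953}
{'fx': np.float64(468.732), 'fy': np.float64(468.732), 'cx': np.float64(324.971), 'cy': np.float64(246.888), 'pose': array([[-0.011,  0.999, -0.035,  0.412],
       [-1.   , -0.011, -0.008, -0.039],
       [-0.008,  0.035,  0.999,  1.356],
       [ 0.   ,  0.   ,  0.   ,  1.   ]])}
{'fx': np.float64(546.474), 'fy': np.float64(546.474), 'cx': np.float64(307.127), 'cy': np.float64(242.541), 'pose': array([[ 0.98 ,  0.059, -0.19 ,  0.208],
       [-0.197,  0.418, -0.887, -1.245],
       [ 0.027,  0.907,  0.421,  0.659],
       [ 0.   ,  0.   ,  0.   ,  1.   ]])}
{'fx': np.float64(353.399), 'fy': np.float64(353.399), 'cx': np.float64(312.685), 'cy': np.float64(241.263), 'mount': array([[ 0.   ,  0.955,  0.298,  0.081],
       [ 1.   , -0.   , -0.   ,  0.   ],
       [-0.   ,  0.298, -0.955,  0.019],
       [ 0.   ,  0.   ,  0.   ,  1.   ]])}
```

View pics/top1.png

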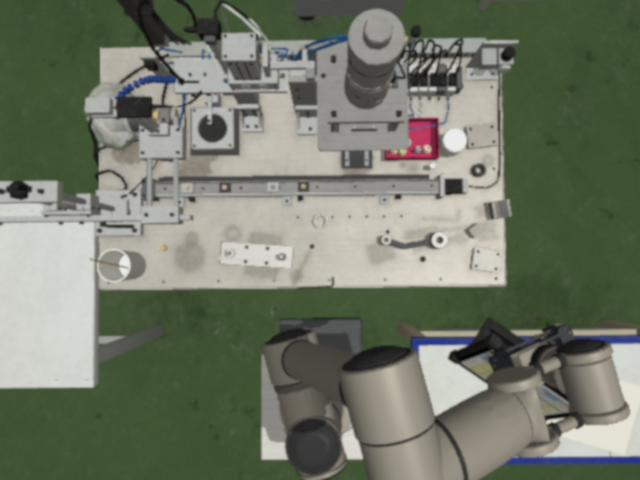

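The top view shows the fixture at about (221–292, 243–267), the ring at (318,222), the lever hub at (438,240), the lever boss at (385,239), the turned part at (164,247), and the block and plate near (472,231) and (486,260).

```bash
python3 - <<'E'
from h import *
for n,uv,z in[("ring",(318,222),.012),("hub",(438,240),.034),("boss",(385,239),.028),("postL",(230,254),.03),("postR",(283,256),.03),("turned",(164,247),.02),("block",(472,231),.02),("jig",(486,260),.01),("rail",(300,187),.03)]: print(n,ray("top",uv,z).round(3))
im=np.load("top.npz")["im"][200:290,150:510]; cv2.imwrite("pics/c1.png",cv2.resize(im[:, :],None,fx=2.2,fy=2.2,interpolation=3))
E
```

```text
ring [ 0.53  -0.01   0.012]
hub [ 0.473 -0.348  0.034]
boss [ 0.478 -0.2    0.028]
postL [0.44 0.24 0.03]
postR [0.433 0.09  0.03 ]
turned [0.463 0.431 0.02 ]
block [ 0.499 -0.449  0.02 ]
jig [ 0.416 -0.49   0.01 ]
rail [0.629 0.04  0.03 ]
```

View pics/c1.png

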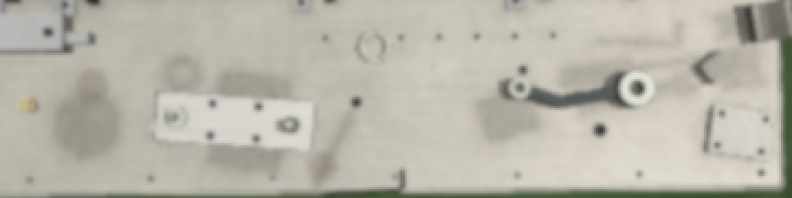

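```bash
python3 -m creep '[[[23,34,0,0,0,0],[23,34,0,0,0,0],[23,34,0,0,0,0],[23,34,0,0,0,0],[23,34,0,0,0,0]]]' -1 | tail -3; python3 -m creep '[[[23,34,0,0,0,0],[23,34,0,0,0,0],[0,0,0,0,0,0],[0,0,0,0,0,0]]]' |tail -2
python3 - <<'E'
from h import *
shot("wrist","pics/w2.png"); import shutil; shutil.copy("wrist.npz","wl.npz"); print(robot.observe()["tool_pos"])
E
```

```text
tool_rot: [-3.138, 0.002, 0.388]
contact_force: [1.4, -0.5, 0.7]
opening: 0.092
contact_force: [-0.9, 0.0, -0.2]
opening: 0.0912
[ 0.36645772 -0.23715801  0.40037049]
```

View pics/w2.png

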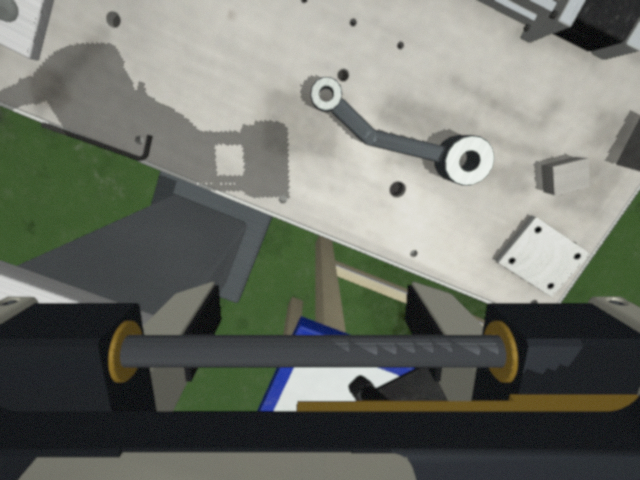

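The wrist view shows the boss bore at (327,94), the hub bore at (470,160), the elbow near (372,137), the block at (563,175) and the drilled plate at (544,257). Next I'll move over the ring.

```bash
python3 -m creep '[[[20,35,0,0,0,0],[20,35,0,0,0,0],[20,35,0,0,0,0],[20,35,0,0,0,0],[20,35,0,0,0,0]]]' | tail -1; python3 -m creep '[[[18,35,0,0,0,0],[0,25,0,0,0,0],[0,0,0,0,0,0],[0,0,0,0,0,0]]]' |tail -1
python3 - <<'E'
from h import *
for n,uv,z in[("hub",(470,160),.034),("boss",(327,94),.028),("elbow",(372,137),.026),("block",(563,165),.02),("jig",(544,257),.01)]: print(n,ray("wl",uv,z).round(4))
shot("wrist","pics/w3.png"); import shutil; shutil.copy("wrist.npz","wr.npz"); print(robot.observe()["tool_pos"])
E
```

```text
opening: 0.0919
opening: 0.0918
hub [ 0.4739 -0.3526  0.034 ]
boss [ 0.4754 -0.2031  0.028 ]
elbow [ 0.4571 -0.2583  0.026 ]
block [ 0.5068 -0.4463  0.02  ]
jig [ 0.4162 -0.4919  0.01  ]
[ 0.48681021 -0.00743441  0.39845923]
```

View pics/w3.png

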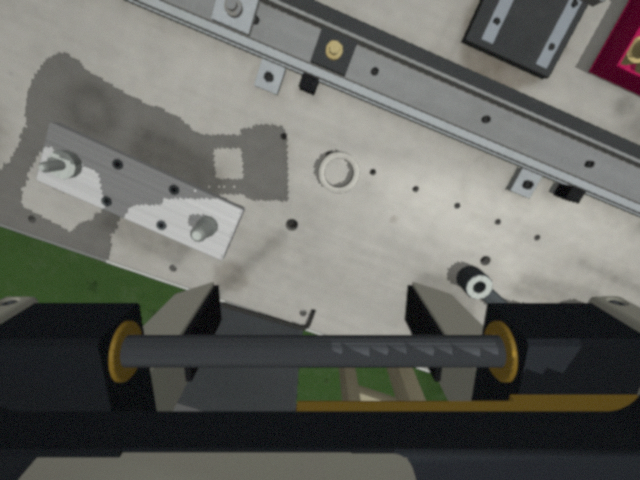

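The wrist view shows the ring at (338,171), the thick post near (203,228), the thin post near (62,163), and the plate's right end corners at (243,209) and (222,259).

```bash
python3 - <<'E'
from h import *
print("ring",ray("wr",(338,171),.012).round(4), "boss",ray("wr",(480,287),.028).round(4))
for n,uv in[("cR1",(243,209)),("cR2",(222,259)),("cL1",(52,123)),("cL2",(36,176))]: print(n,ray("wr",uv,.014).round(4))
im=np.load("wr.npz")["im"]; 
a=cv2.resize(im[115:265,25:255],None,fx=3.4,fy=3.4,interpolation=3); 
b=im[140:205,300:375]; b=cv2.resize(b,(300,260),interpolation=3)
o=np.zeros((590,782,3),np.uint8); o[:510]=a; o[:260,482:]=b; o[260:262,482:]=0; cv2.imwrite("pics/c2.png",o)
E
```

```text
ring [ 0.5335 -0.015   0.012 ] boss [ 0.4756 -0.2038  0.028 ]
cR1 [0.461  0.0635 0.014 ]
cR2 [0.399  0.0679 0.014 ]
cL1 [0.4753 0.2649 0.014 ]
cL2 [0.417  0.2724 0.014 ]
```

View pics/c2.png

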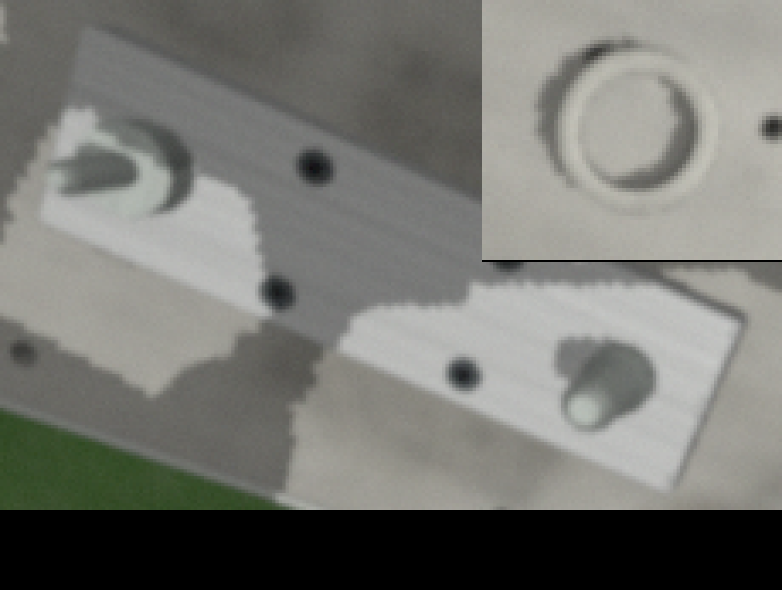

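```bash
python3 - <<'E'
from h import *
print("ring",ray("wr",(339.1,172.5),.012).round(4))
print("thick",ray("wr",(197,236.2),.051).round(4),"thin",ray("wr",(41.8,167.1),.051).round(4))
print("thick top cam:",ray("top",(283,256),.03).round(4), robot.observe()["tool_rot"])
M=T(); print(M[:3,3]+.159*M[:3,2], M[:3,1])
E
```

```text
ring [ 0.5325 -0.0166  0.012 ]
thick [0.4295 0.0927 0.051 ] thin [0.4419 0.2432 0.051 ]
thick top cam: [0.4331 0.0899 0.03  ] [-3.13582815  0.00369977  0.36756715]
[ 0.48593189 -0.00679047  0.23946296] [ 0.35932027 -0.9331965  -0.00576444]
```

```bash
python3 -m creep '[[[23,-5,-35,0,0,0],[24,-5,-35,0,0,0],[0,0,-35,0,0,0],[0,0,-30,0,0,0],[0,0,0,0,0,0]]]' -1; python3 - <<'E'
from h import *
M=T(); print((M[:3,3]+.159*M[:3,2]).round(4), M[:3,:3].round(4))
shot("wrist","pics/w4.png")
print(proj("wrist",[.5325,-.0166,.012]))
E
```

```text
time: 2.12
tool_pos: [0.5344, -0.0285, 0.2629]
tool_rot: [3.14, -0.004, 0.356]
contact_force: [-0.9, 0.2, 0.0]
opening: 0.0915
[ 0.5351 -0.0285  0.1039] [[ 9.374e-01  3.481e-01  4.700e-03]
 [ 3.481e-01 -9.374e-01  1.000e-04]
 [ 4.500e-03  1.600e-03 -1.000e+00]]
[294.5974059  251.54913761]
```

View pics/w4.png

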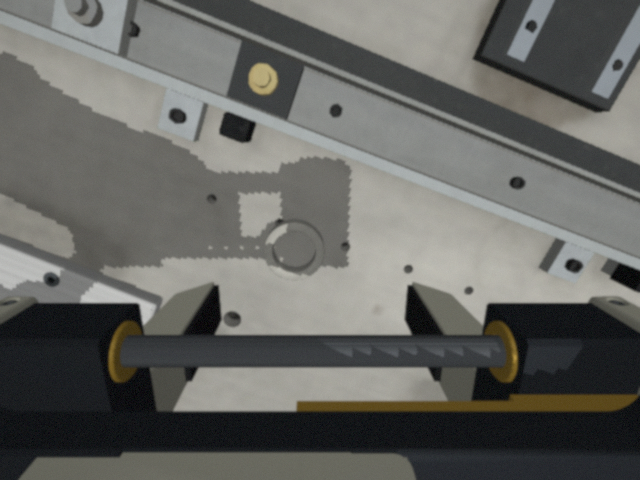

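The ring shows at about (295,248), within 2.5 mm of the prediction. I'll correct y and descend.

```bash
python3 -m creep '[[[-1,12,-15,0,0,0],[0,0,-20,0,0,0],[0,0,0,0,0,0]]]' -1 |head -3; python3 - <<'E'
from h import *
M=T(); print((M[:3,3]+.159*M[:3,2]).round(4),(M[:3,3]+.178*M[:3,2]).round(4))
E
```

```text
time: 2.42
tool_pos: [0.5354, -0.0213, 0.2352]
tool_rot: [3.134, -0.013, 0.349]
[ 0.5377 -0.0217  0.0762] [ 0.538  -0.0218  0.0572]
```

```bash
cat >> h.py <<'E'
def go(g,yaw=None):
    """mm & deg still to go to a grasp point g, tool straight down, given yaw"""
    s=robot.observe(); M=T(); y=s["tool_rot"][2] if yaw is None else yaw
    t=R.from_euler('xyz',[np.pi,0,y]); r=(t*R.from_matrix(M[:3,:3]).inv()).as_rotvec(degrees=True)
    d=(np.array(g)+[0,0,.159]-M[:3,3])*1000
    print("t",s["time"].round(2) if hasattr(s["time"],'round') else s["time"],"d",d.round(1),"rot",r.round(2),"F",s["contact_force"].round(1),"open",round(s["opening"],4))
E
python3 -m creep '[[[-1,5,-15,0.1,0.8,0],[0,0,-15,0,0,0],[0,0,0,0,0,0]]]' -1 >/dev/null; python3 -c "
from h import *; go([.534,-.016,.022])"
```

```text
t 2.6667 d [ -2.1   2.4 -28.8] rot [0.13 0.47 0.  ] F [-1.   0.  -0.2] open 0.0922
```

```bash
python3 -m creep '[[[-2,2,-14,0.1,0.5,0],[0,0,-14,0,0,0],[0,0,0,0,0,0]]]' -1 >/dev/null; python3 -c "
from h import *; go([.534,-.016,.022])"
```

```text
t 2.9167 d [-1.   0.8 -2.7] rot [0.08 0.2  0.  ] F [ 0.2  0.  -0.6] open 0.0919
```

```bash
python3 -m creep '[[[-1,1,-3,0,0.2,0],[0,0,0,0,0,0]]]' -1 >/dev/null; python3 -m creep '[[[0,0,0,0,0,0],[0,0,0,0,0,0],[0,0,0,0,0,0],[0,0,0,0,0,0],[0,0,0,0,0,0]]]' 1 25 ; python3 -m creep '[[[0,0,0,0,0,0],[0,0,0,0,0,0],[0,0,0,0,0,0],[0,0,0,0,0,0],[0,0,0,0,0,0]]]'; python3 -c "
from h import *; go([.534,-.016,.022])"
```

```text
time: 3.5
tool_pos: [0.5348, -0.0156, 0.1835]
tool_rot: [3.139, -0.002, 0.345]
contact_force: [0.7, -0.8, -0.7]
opening: 0.0628
time: 3.92
tool_pos: [0.5349, -0.0156, 0.1839]
tool_rot: [3.138, -0.003, 0.345]
contact_force: [0.9, 0.2, 0.4]
opening: 0.0403
t 3.9167 d [-0.9 -0.4 -2.9] rot [0.11 0.21 0.  ] F [0.9 0.2 0.4] open 0.0403
```

```bash
python3 -m creep '[[[0,0,0,0,0,0],[0,0,0,0,0,0],[0,0,15,0,0,0],[0,0,25,0,0,0],[0,0,25,0,0,0]]]'; python3 -m creep '[[[0,0,20,0,0,0],[0,0,0,0,0,0]]]'; python3 - <<'E'
from h import *
go([.431,.092,.088]); shot("wrist","pics/w5.png"); M=T(); p=M[:3,3]+.172*M[:3,2]; print(proj("wrist",p))
shot("side","pics/s5.png")
w=cv2.imread("pics/w5.png"); s=cv2.imread("pics/s5.png")
u=proj("side",p).astype(int); print(u); u=np.clip(u,[120,120],[520,360])
c=cv2.resize(s[u[1]-100:u[1]+100,u[0]-66:u[0]+67],None,fx=3,fy=3); cv2.imwrite("pics/m5.png",np.hstack([cv2.resize(w[150:450,120:520],None,fx=1,fy=1), cv2.resize(c,(200*3//2,300))]))
E
```

```text
time: 4.33
tool_pos: [0.5328, -0.0154, 0.2452]
tool_rot: [-3.138, 0.008, 0.344]
contact_force: [-0.2, -0.4, 0.2]
opening: 0.0402
time: 4.5
tool_pos: [0.5336, -0.0155, 0.2698]
tool_rot: [-3.141, 0.003, 0.345]
contact_force: [0.1, 1.0, 0.6]
opening: 0.0406
t 4.5 d [-102.6  107.5  -22.8] rot [ 0.05 -0.17  0.  ] F [0.1 1.  0.6] open 0.0406
[311.39706632 307.24796091]
[330 233]
```

View pics/m5.png

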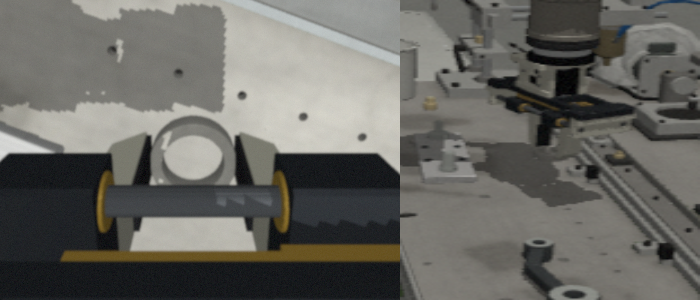

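The ring is held between the pads at about (313,307), where I predicted it, so its centre sits at the grasp point. Next I'll move over the thick post.

```bash
python3 -m creep '[[[-25,25,0,0,0,0],[-25,27,0,0,0,0],[-25,27,0,0,0,0],[-15,15,0,0,0,0],[0,0,0,0,0,0]]]'>/dev/null; python3 -m creep '[[[0,0,0,0,0,0],[0,0,0,0,0,0]]]' |tail -1; python3 - <<'E'
from h import *
go([.431,.092,.088]); shot("wrist","pics/w6.png"); M=T(); print(proj("wrist",M[:3,3]+.172*M[:3,2]),proj("wrist",[.431,.092,.052]))
E
```

```text
opening: 0.0404
t 5.1833 d [ -5.3  11.8 -11.2] rot [ 0.04 -1.24  0.  ] F [-0.8 -0.1 -0.3] open 0.0404
[312.92980601 307.0847881 ] [291.96953214 273.88416346]
```

View pics/w6.png

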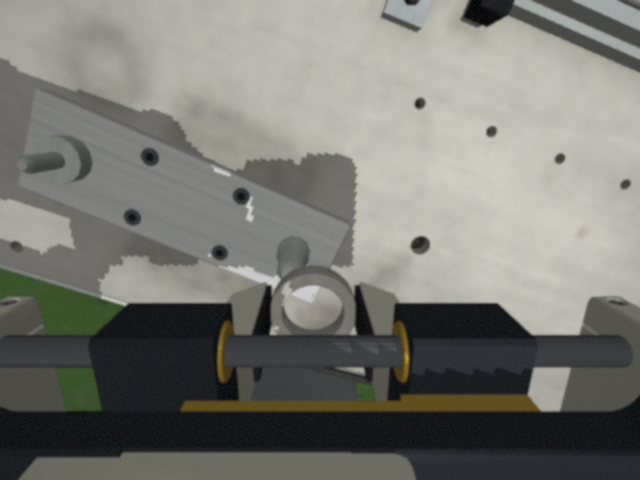

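The thick post runs from about (292,240) to under the ring, in line with the predicted tip at (292,274), so I'll centre the ring and lower it.

```bash
python3 -m creep '[[[-5,12,0,0,-1.2,0],[0,0,0,0,0,0],[0,0,0,0,0,0]]]'>/dev/null;  python3 - <<'E'
from h import *
go([.431,.092,.0385]); print(ray("wrist",(25,165),.051),ray("wrist",(292,245),.02))
E
```

```text
t 5.4833 d [ -3.1   2.  -59.7] rot [0.08 0.04 0.  ] F [ 0.4  0.4 -0.3] open 0.0405
[0.44204829 0.24235687 0.051     ] [0.43634206 0.09586171 0.02      ]
```

```bash
python3 -m creep '[[[-3,2,0,0,0,0],[0,0,-13,0,0,0],[0,0,0,0,0,0],[0,0,0,0,0,0]]]'>/dev/null;  python3 - <<'E'
from h import *
go([.431,.092,.0385]); shot("wrist","pics/w7.png"); M=T(); p=M[:3,3]+.172*M[:3,2];print(proj("wrist",p),proj("wrist",[.431,.092,.052])) 
cv2.imwrite("pics/w7c.png",cv2.resize(cv2.imread("pics/w7.png")[200:400,200:430],None,fx=3,fy=3,interpolation=3))
E
```

```text
t 5.8167 d [ -2.    2.1 -46.5] rot [0.1  0.07 0.  ] F [ 0.7 -0.2 -0.4] open 0.0403
[312.00302813 307.86160477] [306.60504371 291.93094265]
```

View pics/w7c.png

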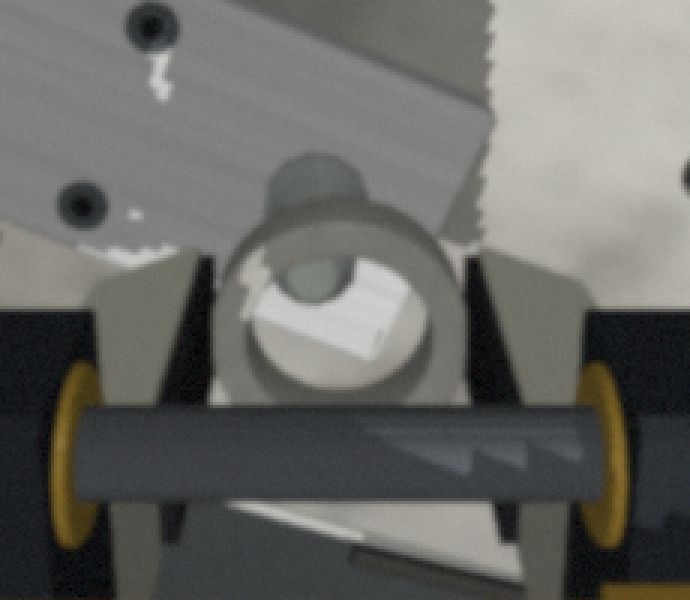

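The post tip is visible through the ring at full-image pixel (305.7,294), about 2 px from the prediction. The ring centre is at (313,305).

```bash
python3 -m creep '[[[-2,2,0,0,0,0],[0,0,-15,0,0,0],[0,0,0,0,0,0],[0,0,0,0,0,0]]]'>/dev/null;  python3 - <<'E'
from h import *
print(ray("wrist",(305.7,294.3),.051)); go([.431,.092,.0385])
E
```

```text
[0.42905834 0.09186506 0.051     ]
t 6.2 d [ -0.4   0.2 -33. ] rot [0.1  0.19 0.  ] F [-0.2 -0.  -0. ] open 0.0405
```

```bash
python3 -m creep '[[[-1,0,-12,0,0.1,0],[0,0,-10,0,0,0],[0,0,0,0,0,0]]]'>/dev/null;  python3 -c "
from h import *
go([.431,.092,.0385])"; python3 -m creep '[[[0,0,-7,0,0,0],[0,0,0,0,0,0]]]'>/dev/null;  python3 -c "
from h import *
go([.431,.092,.0385])"
```

```text
t 6.45 d [ -0.1   0.  -12.8] rot [0.09 0.29 0.  ] F [-0.1 -0.1 -1.1] open 0.0403
t 6.6167 d [-0.5 -0.1 -6.6] rot [0.08 0.38 0.  ] F [ 0.2  0.  -0.4] open 0.0401
```

```bash
python3 -m creep '[[[0,0,-5,0,0.3,0],[0,0,0,0,0,0],[0,0,0,0,0,0]]]'>/dev/null;  python3 -c "
from h import *
go([.431,.092,.0385])"; python3 -m creep '[[[0,0,-2,0,0,0],[0,0,0,0,0,0],[0,0,0,0,0,0]]]'>/dev/null;  python3 -c "
from h import *
go([.431,.092,.0385])"
```

```text
t 6.8667 d [-1.  -0.3 -2.2] rot [0.07 0.16 0.  ] F [-0.   0.8 -0.8] open 0.0407
t 7.1167 d [-1.2 -0.2 -0.5] rot [0.07 0.2  0.  ] F [ 0.2  0.1 -1.4] open 0.0407
```

```bash
python3 -m creep '[[[0,0,-1,0,0,0],[0,0,0,0,0,0],[0,0,0,0,0,0]]]'|tail -2; python3 -m creep '[[[0,0,0,0,0,0],[0,0,0,0,0,0],[0,0,0,0,0,0],[0,0,0,0,0,0],[0,0,0,0,0,0]]]' -1 |tail -2;python3 -m creep '[[[0,0,0,0,0,0],[0,0,0,0,0,0],[0,0,20,0,0,0],[0,0,35,0,0,0],[0,0,35,0,0,0]]]' |tail -2; python3 -m creep '[[[0,0,35,0,0,0],[0,0,0,0,0,0]]]' |tail -2
python3 - <<'E'
from h import *
shot("wrist"); p=proj("wrist",[.43,.092,.026]); print(p,T()[:3,3]); 
x,y=np.clip(p.astype(int),[120,90],[520,390]); cv2.imwrite("pics/w8.png",cv2.resize(np.load("wrist.npz")["im"][y-90:y+90,x-120:x+120],None,fx=3,fy=3,interpolation=3))
E
```

```text
contact_force: [1.2, 0.5, -1.2]
opening: 0.0403
contact_force: [-0.3, 0.3, -0.3]
opening: 0.0691
contact_force: [1.4, -0.3, 0.1]
opening: 0.0917
contact_force: [1.1, 0.2, 1.4]
opening: 0.0915
[311.9123944  233.08793879] [0.42998095 0.09190938 0.32333268]
```

View pics/w8.png

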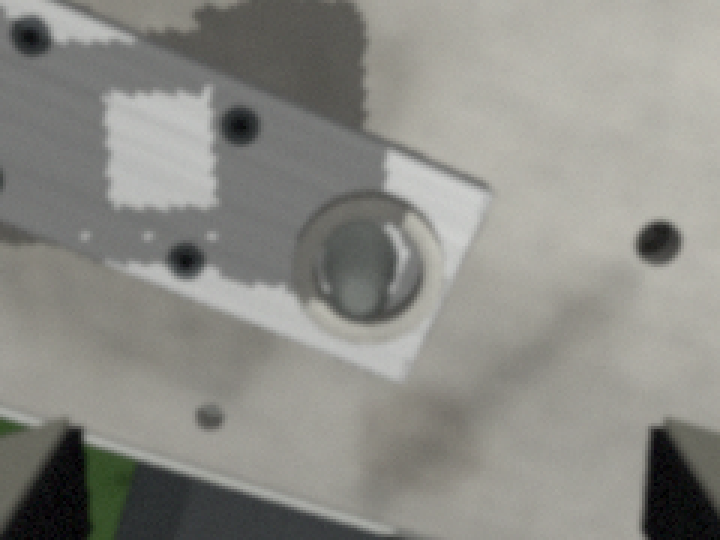

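The ring lies flat round the thick post, with the ring centre at full-image pixel (314.7,232) against (312,233) expected, and it has been let go. Next I'll move to the lever, turning about +80°.

```bash
for i in 1 2; do :; done; python3 -m creep '[[[3,-33,0,0,0,6.7],[3,-33,0,0,0,6.7],[3,-33,0,0,0,6.7],[3,-33,0,0,0,6.7],[3,-33,0,0,0,6.7]]]'>/dev/null; python3 -m creep '[[[3,-33,0,0,0,6.7],[3,-33,0,0,0,6.7],[3,-33,0,0,0,6.7],[3,-33,0,0,0,6.7],[3,-33,0,0,0,6.7]]]'>/dev/null; python3 -m creep '[[[0,0,0,0,0,6.7],[0,0,0,0,0,6],[0,0,0,0,0,0],[0,0,0,0,0,0]]]'>/dev/null; python3 - <<'E'
from h import *
print("tip",ray("wrist",(312,239.7),.051))
go([.4655,-.3053,.022],np.radians(100.1)); shot("wrist"); 
for p in([.4739,-.3526,.034],[.4755,-.2033,.028],[.4655,-.3053,.026]): print(proj("wrist",p).round())
E
```

```text
tip [0.43199608 0.09258324 0.051     ]
t 9.5833 d [  11.9  -65.  -125.8] rot [ 0.27 -1.17  0.2 ] F [ 0.5  0.7 -0.3] open 0.0918
[320. 371.]
[358. 198.]
[320. 316.]
```

```bash
python3 -m creep '[[[6,-32,0,0.2,-1.2,0],[6,-30,0,0,0,0],[0,0,0,0,0,0],[0,0,0,0,0,0]]]'>/dev/null; python3 - <<'E'
from h import *
go([.4655,-.3053,.022],np.radians(100.1)); shot("wrist","pics/w9.png"); 
for p in([.4739,-.3526,.034],[.4755,-.2033,.028],[.4655,-.3053,.026]): print(proj("wrist",p).round())
E
```

```text
t 9.9667 d [  -0.6   -4.5 -123.9] rot [-0.15 -0.11  0.54] F [-0.2  0.1 -1.1] open 0.0916
[312. 308.]
[350. 111.]
[311. 247.]
```

View pics/w9.png

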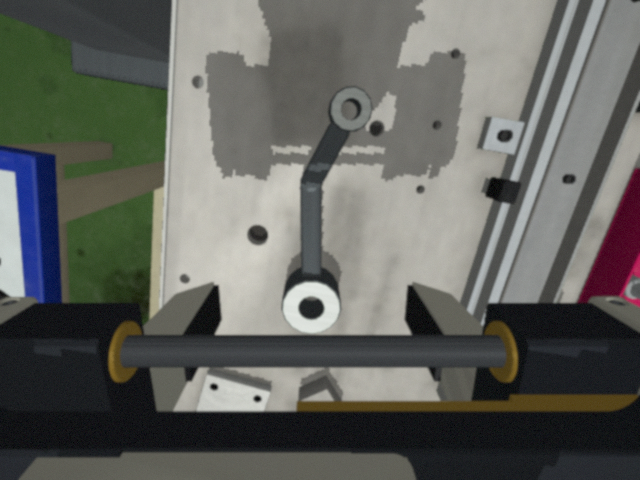

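The hub bore is at (311,306) and the boss at (350,109), both within 2 px of the prediction, and the arm is vertical in the picture so the jaws are square to it. I'll descend.

```bash
python3 -m creep '[[[-1,-4,-35,-0.1,-0.1,0.5],[0,0,-35,0,0,0],[0,0,-25,0,0,0],[0,0,0,0,0,0]]]'>/dev/null; python3 -c "
from h import *
go([.4655,-.3048,.0215],np.radians(100.1))"
```

```text
t 10.35 d [  0.1  -4.2 -29.1] rot [0.17 0.26 0.08] F [-1.8  1.  -0.5] open 0.0915
```

```bash
python3 -m creep '[[[0,-4,-13,0.2,0.2,0],[0,0,-12,0,0,0],[0,0,0,0,0,0]]]'>/dev/null; python3 -c "
from h import *
go([.4655,-.3048,.0215],np.radians(100.1))"
```

```text
t 10.6 d [-0.3 -3.  -4.6] rot [-0.11 -0.01  0.05] F [-0.7  0.2 -0.5] open 0.0919
```

```bash
python3 -m creep '[[[0,-3,-4,0,0,0],[0,0,0,0,0,0],[0,-1,0,0,0,0],[0,0,0,0,0,0]]]'>/dev/null; python3 -c "
from h import *
go([.4655,-.3048,.0215],np.radians(100.1))";  python3 -m creep '[[[0,0,0,0,0,0],[0,0,0,0,0,0],[0,0,0,0,0,0],[0,0,0,0,0,0],[0,0,0,0,0,0]]]' 1 55 >/dev/null; python3 -m creep '[[[0,0,0,0,0,0],[0,0,0,0,0,0],[0,0,0,0,0,0],[0,0,0,0,0,0],[0,0,0,0,0,0]]]' |tail -2; python3 -m creep '[[[0,0,0,0,0,0],[0,0,0,0,0,0],[0,0,0,0,0,0],[0,0,0,0,0,0],[0,0,0,0,0,0]]]' |tail -2;python3 -c "
from h import *
go([.4655,-.3048,.0215],np.radians(100.1))"
```

```text
t 10.9333 d [-1.5  0.7 -3.9] rot [0.06 0.19 0.01] F [ 0.6 -0.2  1.2] open 0.092
contact_force: [0.5, -0.4, -0.3]
opening: 0.0297
contact_force: [-1.1, 0.4, 0.2]
opening: 0.0155
t 12.1833 d [-1.1  1.3 -5.9] rot [0.16 0.24 0.06] F [-1.1  0.4  0.2] open 0.0155
```

```bash
python3 -m creep '[[[0,0,10,0,0,0],[0,0,20,0,0,0],[0,0,25,0,0,0],[0,0,25,0,0,0],[0,0,15,0,0,0]]]'|tail -2; python3 -m creep '[[[0,0,0,0,0,0],[0,0,0,0,0,0],[0,0,0,0,0,0]]]' |tail -2;python3 - <<'E'
from h import *
go([.4655,-.3048,.1],np.radians(100.1)); shot("wrist","pics/w10.png")
dz=T()[2,3]-.1864; print(dz)
for p in([.4739,-.3526,.034+dz],[.4755,-.2033,.028+dz]): print(proj("wrist",p).round())
im=np.load("wrist.npz")["im"]; g=cv2.medianBlur(cv2.cvtColor(im,cv2.COLOR_BGR2GRAY),5)
c=cv2.HoughCircles(g,cv2.HOUGH_GRADIENT,1,40,param1=80,param2=18,minRadius=6,maxRadius=60); print(c[0][:15] if c is not None else 0)
E
```

```text
contact_force: [0.0, -0.8, -6.7]
opening: 0.0155
contact_force: [-0.3, -0.6, -7.6]
opening: 0.0156
t 12.85 d [  1.7  -2.  -21.3] rot [-0.53 -0.52 -0.01] F [-0.3 -0.6 -7.6] open 0.0156
0.09343986406522198
[317. 427.]
[395.  92.]
[[404.5  79.5  59.4]
 [308.5 362.5  48.3]
 [312.5 422.5  47.1]
 [258.5 243.5  10.3]
 [603.5 361.5  50.1]
 [528.5 134.5  24.3]
 [407.5 128.5  21.6]
 [299.5 312.5  23.5]
 [525.5 191.5  22.7]
 [486.5 312.5  22.3]
 [337.5 325.5   9.6]
 [195.5  76.5   7.4]]
```

View pics/w10.png

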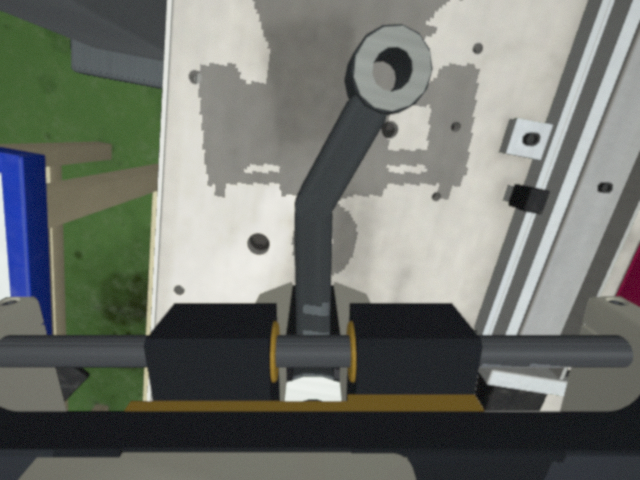

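The lever is off the bench and held firmly. The boss top shows at about (391,67), higher than the rigid prediction of (395,92), so I'll check by numbers whether it tilted in the jaws.

```bash
cat > tilt.py <<'E'
from h import *
# lever pose at grip, in tool frame (tool straight down, yaw ~100 deg, grasp point at world g0)
def at(tilt,M,g0=np.array([.4666,-.3061,.0274])):
    # pivot: arm centre line at the grip; +tilt raises the boss
    yaw=np.radians(100.1); ax=np.array([np.cos(yaw),np.sin(yaw),0]); 
    jaw=np.cross([0,0,1],ax); piv=np.r_[g0[:2],.017]
    Rg=R.from_euler('xyz',[np.pi,0,yaw]).as_matrix(); out=[]
    for p in ([.4739,-.3526,.034],[.4755,-.2033,.028],[.4739,-.3526,0],[.4755,-.2033,0]):
        q=piv+R.from_rotvec(-tilt*jaw).apply(np.array(p)-piv)
        out.append(M[:3,:3]@(Rg.T@(q-g0)+[0,0,.159])+M[:3,3])
    return out
E
python3 - <<'E'
from tilt import *
M=T()
for t in(-.03,0,.03,.06,.09,.12):
    o=at(t,M); print(t,proj("wrist",o[1]).round(1),proj("wrist",o[0]).round(1),o[1].round(4),o[0].round(4))
print(robot.observe()["torque"],robot.observe()["tool_rot"])
shot("side"); print(proj("side",at(0,M)[0]),proj("side",at(0,M)[1]))
im=np.load("side.npz")["im"]; hsv=cv2.cvtColor(im,cv2.COLOR_BGR2HSV)
u=proj("side",at(0,M)[1]).astype(int); print(cv2.cvtColor(im,cv2.COLOR_BGR2GRAY)[u[1]-24:u[1]+26:3,u[0]-24:u[0]+26:3])
u=proj("side",at(0,M)[0]).astype(int); print(cv2.cvtColor(im,cv2.COLOR_BGR2GRAY)[u[1]-24:u[1]+26:3,u[0]-24:u[0]+26:3])
E
```

```text
-0.03 [384.5  75.5] [309.8 417.6] [ 0.4708 -0.198   0.1194] [ 0.4693 -0.3472  0.1283]
0 [386.1  75.1] [309.8 416.2] [ 0.4709 -0.1983  0.1224] [ 0.4694 -0.3477  0.1269]
0.03 [387.7  75. ] [309.9 414.7] [ 0.471  -0.1987  0.1254] [ 0.4695 -0.3482  0.1255]
0.06 [389.3  75.2] [309.9 413.1] [ 0.4711 -0.1992  0.1283] [ 0.4695 -0.3486  0.1241]
0.09 [391.1  75.7] [309.9 411.5] [ 0.4713 -0.1998  0.1313] [ 0.4696 -0.349   0.1226]
0.12 [392.8  76.5] [309.9 409.8] [ 0.4714 -0.2005  0.1342] [ 0.4696 -0.3493  0.1211]
[-0.06897175 -0.02630128 -0.02791648] [-3.1335128  -0.01168311  1.74718283]
[340.24846802 289.33229973] [323.82435234 257.58370963]
[[121 123 125  88  88  90 108  83  73  92  99  84  94  89  92  92  81]
 [105 103 119  88  87  87  92  91  78   7   7   3 105  92  91  93  78]
 [ 36  38  36  87  86  86 110  93  75   8  16  40  83  87 118 102 110]
 [ 26  33  32  32  88  87 116 104 118 121 168 168 145 121 120 120 101]
 [ 30  32  33  29  35  88 119 120 118 119 118 115 119 118 112  35  30]
 [ 34  33  34  30  29  35  92  60  57  31  27  23  22  20  23  22  23]
 [ 36  35  31  26  22  21  24  14 
[... 1255 characters left out ...]
 83  91  88 143 142  79  48  48 136 146 133 128 125 125 124]
 [ 73  74  77  89 112 119 145 100  44  41 111 146 124 124 122 126 123]
 [ 74  72  73  74  64  36  84 144 144 144 144 127  48 123 128 123 123]
 [ 70  72  76  74  65  34  36  41  41  41  42  42  56 121 125 121 121]
 [ 62  69  71  75  65  35  36  46  42  47  44  43  50 100 123 120 119]
 [ 60  65  66  73  50  32  43  43  38  43  41  42  53  68  98 125 121]
 [ 63  62  61  65  74  33  38  40  39  41  44  40  67  75  74 124 118]
 [ 64  61  60  63  67  70  44  41  41  43  41  62  75  73  74  74 125]
 [ 63  65  68  70  67  70  75  74  74  76  74 121 104  70  72  71  76]
 [ 68  70  75  76  73  73  74  75  73  72  72  94 122 124 115  66 120]]
```

```bash
cat > lev.py <<'E'
from h import *
# lever in tool frame: arm along tool x through jaw centre, s = balance point offset along tool x
def pts(M,s):  # hub, boss underside, world; grasp-z to underside .0274
    f=lambda x,y:(M@np.r_[x+s,-y,.159+.0274,1])[:3]
    return f(-.048,0),f(.0994,-.0279)
E
python3 - <<'E'
from lev import *
M=T(); im=np.load("wrist.npz")["im"]; g=cv2.cvtColor(im,cv2.COLOR_BGR2GRAY)
print(g[18:118:6,342:440:6])
b=ray("wrist",(391,67),.1214); t=np.linalg.inv(M)@np.r_[b,1]; print("boss tool xy",t.round(4),"expected",.0994,.0279)
E
```

```text
[[118 118 124 126 130 127 125 125 130 133 135 128 128 132 132 183 206]
 [112 115 120 127 126 127 128 109 104 102 108 130 129 132 171 204 209]
 [110 110 115 125 129 106 119 151 153 151 149 144 110 134 135 133 208]
 [109 111 117 126  77 148 150 148 146 147 148 150 150 126 175 198 211]
 [109 114 120  90 154 156 155 154 152 151 147 148 145 145 189 213 208]
 [107 112 118 119 155 156 156 137  56  49 128 156 153 152 142 208 207]
 [111 114  55 152 151 150 103  39  31  32  33 106 151 151 149 202 209]
 [110  96  85 159 159 154  47  42  32  34  34  33 147 148 151 190 206]
 [111  47 100 159 158 151 132 132 102  37  38  33 143 144 145 158 206]
 [112  40 119 151 154 141 130 134 132  41  39  39 153 152 152 184 163]
 [108  40 112 157 157 153 131 130 130  59  42  58 152 156 151 195 140]
 [110  39  57 159 158 156 135 132 131  43  44 147 149 147 123 138 141]
 [111  36  41 144 153 152 155 148 122 116 154 155 154 152 115 134 137]
 [112  56  50  67 153 153 153 152 153 154 149 152 151  93 134 134 137]
 [112  48  66  61  67 150 151 152 154 153 154 150  74 135 134 137 137]
 [ 94  62  71  67  59  47  99 139 152 141  86 164 209 207 198 139 137]
 [ 51  64  68  67  67  62  65  54 118 184 208 209 209 205 202 135 136]]
boss tool xy [0.1024 0.0287 0.1592 1.    ] expected 0.0994 0.0279
```

```bash
python3 -m creep '[[[-1,12,0,0,0,0],[-2,24,0,0,0,0],[-2,28,0,0,0,-0.4],[-2,28,0,0,0,-0.4],[-2,28,0,0,0,-0.4]]]'>/dev/null; python3 -m creep '[[[-2,28,0,0,0,-0.4],[-2,28,0,0,0,-0.4],[-2,28,0,0,0,-0.4],[-2,28,0,0,0,-0.4],[-2,28,0,0,0,-0.4]]]'>/dev/null;  python3 -c "
from h import *
go([.4254,.1377,.1094],np.radians(96.5))"
```

```text
t 13.7833 d [-13.  170.4  -1.6] rot [-1.07 -1.38  0.27] F [ 1.   0.9 -7.1] open 0.0156
```

```bash
python3 -m creep '[[[-2,28,2,-0.4,-0.5,0],[-2,28,2,-0.4,-0.5,0],[-2,28,2,-0.3,-0.4,0],[-2,22,1,0,0,0],[0,10,0,0,0,0]]]'>/dev/null;python3 -m creep '[[[0,0,0,0,0,0],[0,0,0,0,0,0]]]'>/dev/null;  python3 -c "
from h import *
go([.4254,.1377,.1094],np.radians(96.5))"
```

```text
t 14.3667 d [ 2.4 41.2 -4.2] rot [-0.12 -0.67 -0.1 ] F [-0.2 -0.4 -7. ] open 0.0156
```

```bash
python3 -m creep '[[[1,15,0,-0.1,-0.7,0],[1,14,0,0,0,0],[0,8,0,0,0,0],[0,0,0,0,0,0],[0,0,0,0,0,0]]]'>/dev/null;  python3 -c "
from h import *
go([.4254,.1377,.1094],np.radians(96.5))"
```

```text
t 14.7833 d [ 1.4  5.4 -2.2] rot [ 0.08 -0.24  0.03] F [ 0.4 -0.  -6.8] open 0.0158
```

```bash
python3 -m creep '[[[1,5,-1,0,-0.2,0],[0,0,0,0,0,0],[0,0,0,0,0,0],[0,0,0,0,0,0]]]'>/dev/null;  python3 - <<'E'
from lev import *
go([.4254,.1377,.1094],np.radians(96.5)); M=T(); h,b=pts(M,.0025); print("hub",h.round(4),"boss",b.round(4))
shot("wrist"); shot("top"); shot("side")
t=b+[0,0,.028]; print("wrist boss top",proj("wrist",t)); u=proj("wrist",t).astype(int)
g=cv2.cvtColor(np.load("wrist.npz")["im"],cv2.COLOR_BGR2GRAY); y0=max(0,u[1]-54); print(y0,u[0]-54); print(g[y0:u[1]+56:6,u[0]-54:u[0]+56:6])
for n,p in(("hub",h+[0,0,.034]),("boss",t)):
    u=proj("side",p); print("side",n,u); u=u.astype(int); g=cv2.cvtColor(np.load("side.npz")["im"],cv2.COLOR_BGR2GRAY); print(g[u[1]-16:u[1]+17:2,u[0]-22:u[0]+23:2])
E
```

```text
t 15.1167 d [ 0.2  2.1 -0.7] rot [ 0.13 -0.1   0.16] F [-0.8  0.5 -7.5] open 0.0156
hub [0.4299 0.09   0.0828] boss [0.4413 0.2395 0.0824]
wrist boss top [390.25827975  69.01736686]
15 336
[[142 144 145 140 145 143 144 145 144 144 146 149 148 193 221 222 220 220
  220]
 [144 144 144 142 145 145 145 147 145 147 147 146 148 215 220 222 220 220
  220]
 [133 133 131 142 145 147 145 103 134 144 150 157 121 169 221 221 220 219
  222]
 [154 137 120 120 126 131 102 157 155 158 159 158 158 149 200 223 222 221
  220]
 [163 163 166 166 160 142 166 162 161 158 156 155 153 155 153 219 221 221
  219]
 [163 165 166 165  80 166 163 163 165 160 157 163 159 155 153 131 218 217
  214]
 [164 166 167 110 154 159 159 158  59  36  30  42 153 161 160 160 218 215
  215]
 [163 167 166  75 161 160 159  51  40  37  34  37  58 159 158 160 206 214
  212]
 [165 164  95  99 166 169 157 159 146  47  39  37  39 148 154 154 184 205
  180]
 [163 164  45 111 164 165 164 164 160 166  36  43  38 154 157 155 141 134
  130]
 [163 156  41 138 164 162 151 162 158 169  59  41  43 164 163 160 139 128
  126]
 [165 158  38  78 16
[... 3303 characters left out ...]
101 102  99 104 102]
 [119 119 124 114  76 119 112  79  88  89  73  32  20  29  87  88  88 121
  115 116 116 116 114]
 [118 119 120 121 122 124 115  80  90  90  70  28  26  16  79  88  90 121
  118 121 120 117 120]
 [123 120 121 122 123 124 116  82  88  87  72  28  26  15  87  88  94 123
  121 118 120 119 118]
 [120 121 121 119 119 124 114  81  90  88  76  39  68  17 102  88  92 123
  122 123 120 118 121]
 [119 121 117 121 118 118 114  78  89  89  73  42  58   8 102  85  92 121
  124 123 121 120 118]
 [118 116 115 112 110 106 104  76  88  90  82 100 135 134 135 130 118 118
  119 122 122 122 120]
 [113 106 101  98  97  96  84  65  90  89 138 139  64  40  46  65 139 137
  113 121 118 121 119]]
```

```bash
python3 -m creep '[[[1,4,0,0,0,0],[0,0,0,0,0,0],[0,0,0,0,0,0],[0,0,0,0,0,0],[0,0,0,0,0,0]]]'>/dev/null; python3 - <<'E'
from lev import *
h,b=pts(T(),.0025); print("hub",h.round(4),"boss",b.round(4)); s=robot.observe(); print(np.abs(s["qvel"]).max(),s["contact_force"],s["opening"],s["time"],s["tool_rot"])
print("ring/thick .4305 .0925  thin .442 .2428")
E
```

```text
hub [0.4311 0.0944 0.083 ] boss [0.4426 0.244  0.0827]
0.003528630549460859 [-0.29853883 -1.1453152  -7.55165728] 0.015413621247362301 15.6833 [-3.14006862e+00  1.93718226e-03  1.68136557e+00]
ring/thick .4305 .0925  thin .442 .2428
```

```bash
python3 -m creep '[[[0,-1,0,0,0,0],[0,0,0,0,0,0],[0,0,0,0,0,0],[0,0,0,0,0,0]]]'>/dev/null; python3 - <<'E'
from lev import *
h,b=pts(T(),.0025); print("hub",h.round(4),"boss",b.round(4)); s=robot.observe(); print(np.abs(s["qvel"]).max(),s["contact_force"],s["opening"])
print(robot.hand_in())
E
```

```text
hub [0.431  0.0933 0.083 ] boss [0.4424 0.2429 0.0826]
0.0020392423258984486 [-0.02725404  0.78857121 -7.2387868 ] 0.015295560703206907
the job is handed in; nothing more can be done
None
```

I put the spacer ring over the thick post and let go of it. I then lifted the lever near its balance point and handed in, at about 16 s of the 62 s, with it held over both posts. `hand_in` gives no verdict, so what follows is my own last checks.

- **Ring:** a picture after release showed it flat round the thick post, about 1–2 mm from the expected centre. I did not look at it again with the lever above it.
- **Lever over the posts:** the hub bore worked out at (0.431, 0.093), about 1 mm from the thick post. The boss bore worked out at (0.442, 0.243), under 1 mm from the thin post. The underside is at z ≈ 0.083 m, about 31 mm above the tips. These come from the tool pose plus the grip offset I measured, not from a direct final picture, and camera error adds about 2 mm.
- **Level and grip:** just before the last few millimetres of movement, the boss in the wrist view and the hub in the side view were within about 2 px of a level lever. At hand-in the joints were nearly still (0.002 rad/s), the force of about −7.2 N fitted the lever's weight, and the jaws stood at 15.3 mm on the 16 mm arm.

Two things disagreed:
- **Possible tilt after lifting:** the boss first showed up to 25 px higher than predicted. Most of that was the hand having drifted. The rest I took as the lever sitting about 2.5 mm further along the jaws, and I allowed for it.
- **Grip height:** the arm stopped about 6 mm above the height I aimed for. The fingers still covered nearly the whole height of the lever arm.

The steel block, turned part and drilled plate were never approached.

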